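# Start the balance's self-calibration

### The arm

A 6-joint arm with a two-finger parallel gripper is mounted at the origin on the work surface. World frame = base frame: x ahead of the robot, y to its left, z up, the work surface at z = 0. Lengths are in m, angles in rad, forces in N, time in s.
With the tool pointing down it reaches from about 0.25 to 0.85 m from the base axis. Payload 12.5 kg.
Tool frame: the origin (TCP) lies between the finger pads; the fingertips stand 19 mm ahead of it and the grasp point (between the pads) is the TCP (ctrl.tcp_to_tips is the y of the fingertips in the tool frame, in m); y points along the fingers, x is the direction in which the jaws open and shut, and the axes are right-handed (so a half turn about y gives the same grasp; the last joint's range is limited). The gripper opens to 93 mm and grips with 3 to 60 N. Pads are 15 mm wide; open, the fingers measure 128 mm over their backs; the gripper's body (75 mm by 188 mm) begins 65 mm behind the grasp point.
Start: joints at [1.249, 0.351, 1.652, -0, 1.139, -0.085], TCP at [0.129, 0.535, 0.238] pointing down, gripper open.
Joint ranges: [-2.75, 2.75], [-0.79, 2.1], [0.01, 2.65], [-1.57, 4.71], [0.07, 3.14], [-2.87, 2.87]. Speed limits (rad/s): [2.22, 2.22, 2.79, 3.14, 3.14, 3.14].

### API

Orientations are given as a 3x3 rotation matrix whose columns are the frame's x, y, z axes.
In Python, from station import ctrl, eyes gives the robot as it stands.
- The arm moves only by the shell command python3 -m creep 'ROWS'. ROWS is JSON, a list of rows, each a list of 5 numbers: the closure in counts, from 0 (fully open) to 255 (shut), then the shift along the tool's x, y, z in units of 30 mm (1.0 is 30 mm), then the turn about the tool's y in units of 6 degrees (1.0 is 6 degrees). In form: [[claw, x, y, z, yaw], ...]. A call has 1 to 12 rows; each row is the pose to reach, as a shift and turn from the pose commanded when the call began, along the tool's axes at that moment; what a row does not reach only later rows make up. A row lasts 1/12 s, in which the tool goes at most 41.7 mm and 7.16 degrees, less where a joint would pass 70% of its speed; a pose out of reach is approached as far as the arm can. A call with a gripper value outside its range is refused whole. The fingers move at their own pace and stop on an object; the grip force is fixed at half the most. Time passes only in rows, so rows that repeat a pose let the fingers close. It gives the time, the measured TCP pose, the force and the opening at its end, in the units of the state.
- ctrl.observe(): the state, without advancing time (a new reading comes with each control period).
- eyes.capture(name): name is "side" or "top" or "wrist"; returns a dict with "pixels" (420x560x3 uint8, red, green, blue), "mtx" (3x3 intrinsics, pixels), "rvec" (rotation vector, rad) and "tvec" (3), from world to camera coordinates, as OpenCV has them. Camera axes: x right, y down, z forward; pixel columns grow to the right and rows downward; lengths in m; the calibration is good to about 2 mm. A picture is of the moment at which its call begins. There is no depth.
- ctrl.job_done(): hands the job in, once; it reports no verdict.
The state is a dict: "t": time; "joint_positions": joint angles; "qvel": joint speeds; "effort": joint torques, N m; "position": TCP position; "eef_rot": TCP orientation; "ft_force": force on the tool from outside, world axes, zero at the start; "ft_torque": the same for the moment, N m; "opening": finger opening in m.
Only numpy, scipy, OpenCV 4.12 (cv2) and the standard library are available. Lean on these libraries where they do the work, as an engineer would, in place of code of your own. Each camera call takes 0.05 s, during which the arm holds its last target. There are 200 camera calls.

### The job

Get the balance to calibrate itself: with the fingertips, slide the draught-shield cover fully shut by its grip strip, then press the two round keys down together, keep both fully down for three seconds, and let both go together so they spring up. Either round key by itself, or any other key, starts something else, so press only those two and only as a pair. Do not pinch or lift anything, and leave everything standing and lying round the balance where it is.

Things in the scene. Friction and masses are not known exactly. Their poses are not given: they have to be found in the camera images.
- balance: Laboratory balance, fixed to the bench, 290 mm deep (its x), 200 wide (its y). Origin: centre of its underside; x runs from its front edge to its back, y to the left seen from the front, z up. Front 125 mm: key panel, sloping up to the back by 0.175 rad, 46 to 68 mm high. Behind it a clear draught shield (x -12 to 138 mm, y -81 to 81, rails up to z = 153 mm) round the weighing pan.
- key_row (a point): Middle of the row of six grey keys, on the panel's surface (balance x = -105, y = 0 mm). From left to right: oblong, round, small square, small square, round, oblong, at y = +74, +32, +8, -8, -32, -74 mm. z is the panel's normal, x up the slope. A flat display lies on the panel behind the row.
- cover (a joint): Sliding top cover of the draught shield: 0 = fully shut (end stop), grows as it slides towards the balance's back (+x of the balance), in m, up to 0.085. It slides with about 1.5 N of friction, stays where left and cannot be lifted off.
- strip_back (a point): Middle of the upright back face of the grip strip on the cover's front edge; moves with the cover. The strip is 110 mm long along the balance's y and 22 mm tall: 10 mm above this point, 12 mm below. Its back face looks to the balance's back (+x), its front is a 22 mm ramp. The flat pane of the cover lies 12 mm below this point and runs on 117 mm behind the strip. Axes as the balance.
- round_left_top (a point): Centre of the top of the left round key (balance y = +32 mm); moves with the key. Flat cap 20 mm across, standing 7 mm off the sloping panel; z is the panel's normal, x up the slope. The two round keys are 64 mm apart, centre to centre.
- round_left (a joint): Travel of the left round key, in m, along the panel's inward normal: 0 = up, 0.005 = fully down. Spring key: starts to move at 0.75 N, fully down at about 3.3 N, comes up by itself; a rigid stop below.
- round_right_top (a point): Centre of the top of the right round key (balance y = -32 mm); moves with the key. Flat cap 20 mm across, standing 7 mm off the sloping panel; z is the panel's normal, x up the slope. The two round keys are 64 mm apart, centre to centre.
- round_right (a joint): Travel of the right round key, in m, along the panel's inward normal: 0 = up, 0.005 = fully down. Spring key: starts to move at 0.75 N, fully down at about 3.3 N, comes up by itself; a rigid stop below.
- square_left (a joint): Travel of the left square key, in m: 0 = up, 0.003 = fully down (2.3 N). 11 mm square cap, standing 4 mm off the panel. Not to be pressed.
- square_right (a joint): Travel of the right square key, in m: 0 = up, 0.003 = fully down (2.3 N). 11 mm square cap, standing 4 mm off the panel. Not to be pressed.
- oblong_left (a joint): Travel of the left oblong key, in m: 0 = up, 0.003 = fully down (2.3 N). Cap 26 mm along the balance's y, 13 mm up the slope, standing 4 mm off the panel. Not to be pressed.
- oblong_right (a joint): Travel of the right oblong key, in m: 0 = up, 0.003 = fully down (2.3 N). Cap 26 mm along the balance's y, 13 mm up the slope, standing 4 mm off the panel. Not to be pressed.
- check_weight: Bystander, to be left alone: steel 200 g check weight, a cylinder 38 mm across with a neck and knob, 58 mm tall. Origin: centre of its underside.
- crucible: Bystander, to be left alone: white porcelain crucible, 44 mm across the rim, 38 mm tall. Origin: centre of its underside.
- weighing_dish: Bystander, to be left alone: white plastic weighing dish, 60 mm across, 18 mm tall. Origin: centre of its underside.
- reagent_jar: Bystander, to be left alone: amber glass jar with white cap, 60 mm across, 85 mm tall. Origin: centre of its underside.
- tweezers: Bystander, to be left alone: steel tweezers lying flat, 125 mm long along their x, 6 mm tall. Origin: on the bench under its middle.
- beaker: Bystander, to be left alone: clear glass beaker, 68 mm across, 90 mm tall. Origin: centre of its underside.
- spatula: Bystander, to be left alone: steel double-ended lab spatula lying flat, 170 mm long along its x, blades 10 and 14 mm wide, 6 mm tall. Origin: on the bench under its middle.

How it is judged:
By the outcome, as a careful person would: the job done as asked, in the order asked, and still so for the second after the job is handed in, with the robot touching nothing.
It also fails if it takes over 51 s, if anything falls off the work surface, if the arm or the gripper's body presses on something with over 40 N, if the wrist force passes 120 N, or if a joint passes its speed limit or range.

## Working session

There is one attempt and no reset: what is moved stays moved. The work goes in short steps, Python scripts to look and compute and a shell command to move; the robot and the scene stay as the last step left them, time stands still between calls to the robot, and variables do not carry over. Pictures are saved under pics/ and viewed, about 8 in all and at most 12, crops included, and the job is handed in when it is done.

```bash
mkdir -p pics; ls
cat > h.py <<'E'
import numpy as np, cv2
from station import ctrl, eyes
def cap(n,f=None):
    c=eyes.capture(n)
    np.savez('%s.npz'%n,**c)
    if f: cv2.imwrite('pics/'+f,c['pixels'][:,:,::-1])
    return c
def load(n): return dict(np.load('%s.npz'%n))
def ray(c,uv):
    R=cv2.Rodrigues(np.array(c['rvec'],float))[0]; t=np.array(c['tvec'],float).ravel()
    p=cv2.undistortPoints(np.array([[uv]],float),np.array(c['mtx'],float),None)[0,0]
    return -R.T@t, R.T@np.array([p[0],p[1],1.])
def onz(c,uv,z):
    o,d=ray(c,uv); return o+d*(z-o[2])/d[2]
def proj(c,P):
    return cv2.projectPoints(np.atleast_2d(np.array(P,float)),np.array(c['rvec'],float),np.array(c['tvec'],float),np.array(c['mtx'],float),None)[0][:,0]
def tri(c1,u1,c2,u2):
    o1,d1=ray(c1,u1);o2,d2=ray(c2,u2)
    s=np.linalg.lstsq(np.c_[d1,-d2],o2-o1,rcond=None)[0]
    a=o1+s[0]*d1;b=o2+s[1]*d2
    return (a+b)/2,np.linalg.norm(a-b)
E
python3 - <<'E'
from h import *
for n in('side','top'):
    c=cap(n,n+'1.png'); o,d=ray(c,(280,210)); print(n,o.round(3),d.round(3))
s=ctrl.observe(); print(s['t'],s['position'],s['eef_rot'],s['ft_force'],s['opening'],ctrl.tcp_to_tips)
E
```

```text
pics
side [0.156 0.782 1.184] [ 0.282 -0.573 -0.769]
top [ 3.990e-01 -1.000e-03  1.236e+00] [ 0.141 -0.001 -0.99 ]
0.1 [0.12891902 0.53438261 0.23716188] [[ 2.34616111e-01 -3.23460931e-04 -9.72088049e-01]
 [ 9.72087560e-01 -9.79218891e-04  2.34616319e-01]
 [-1.02777619e-03 -9.99999468e-01  8.46918190e-05]] [ 0.06764412 -0.78150476 -0.10860968] 0.09275586973281762 0.019
```

View pics/top1.png

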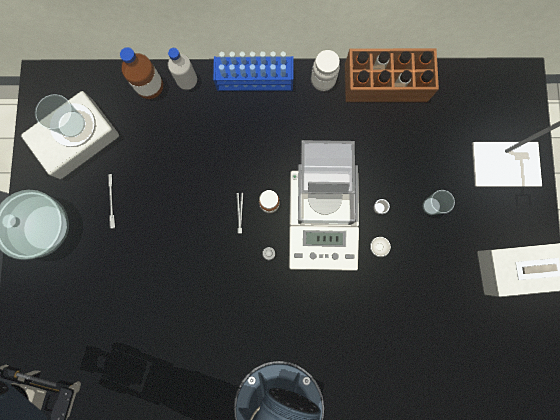

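View pics/side1.png

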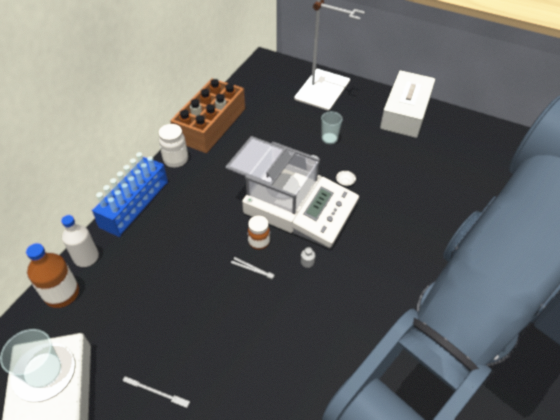

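Run:
```python
import cv2,numpy as np
a=cv2.imread('pics/top1.png')[132:280,280:370]; b=cv2.imread('pics/side1.png')[130:250,220:365]
A=cv2.resize(a,None,fx=4,fy=4,interpolation=cv2.INTER_CUBIC); B=cv2.resize(b,None,fx=3,fy=3,interpolation=cv2.INTER_CUBIC)
o=np.zeros((600,800,3),np.uint8); o[:592,:360]=A; o[:360,365:365+435]=B; cv2.imwrite('pics/crop1.png',o)
```

```text
(no output)
```

View pics/crop1.png

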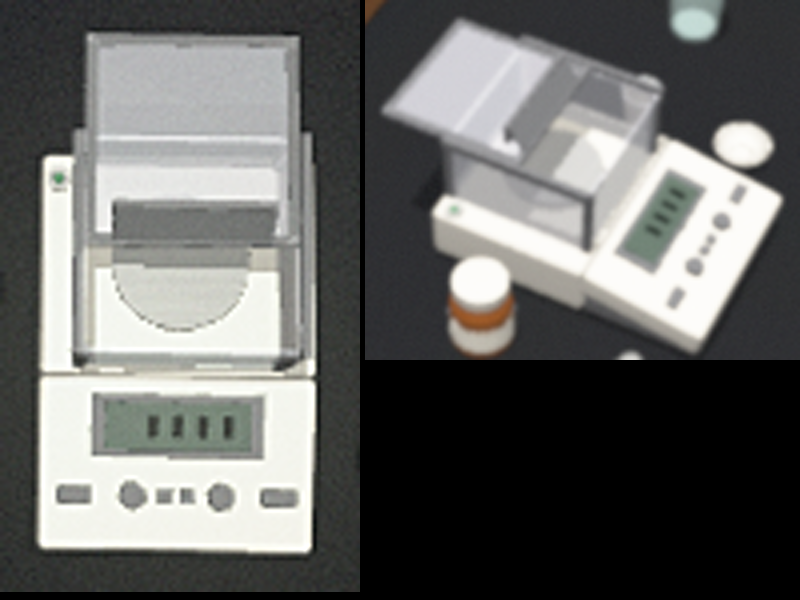

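Run:
```python
from h import *
T=load('top');S=load('side')
tc=lambda x,y:(280+x/4-.375,132+y/4-.375); sc=lambda x,y:(220+(x-365)/3-.33,130+y/3-.33)
def grey(c,uv,r=5):
    g=cv2.cvtColor(c['pixels'],cv2.COLOR_RGB2GRAY).astype(float);u,v=map(int,np.round(uv))
    p=g[v-r:v+r+1,u-r:u+r+1]; w=np.clip(p.max()-20-p,0,None)
    return w,u,v
def cen(c,uv,r):
    w,u,v=grey(c,uv,r); m=cv2.moments(w); return (u-r+m['m10']/m['m00'],v-r+m['m01']/m['m00'])
keys={'RL':((132,495),(694,266)),'RR':((220,496),(722,221))}
P={}
for k,(a,b) in keys.items():
    t=cen(T,tc(*a),4);s=cen(S,sc(*b),4)
    P[k],e=tri(T,t,S,s);print(k,np.round(t,2),np.round(s,2),P[k].round(4),'gap',round(e,4),'top@.060',onz(T,t,.0595).round(4))
L,R=[onz(T,cen(T,tc(*keys[k][0]),4),.0585) for k in('RL','RR')]
print('sep',np.linalg.norm(L-R),'yaw',np.degrees(np.arctan2(*( (L-R)[[0,1]]*[-1,1]))))
# footprint corners of front edge, body left edge
for n,p,z in(('frontL',(38,548),.046),('frontR',(312,552),.046)):print(n,onz(T,tc(*p),z).round(4))
for n,a,b in(('stripL',(113,201),(507,132)),('stripR',(278,204),(570,58)),('shieldFL',(74,365),(588,190)),):
    p,e=tri(T,tc(*a),S,sc(*b));print(n,p.round(4),e.round(4))
for p in((113,201),(278,204)):print(onz(T,tc(*p),.175).round(4))
```

```text
RL [312.57 255.45] [329.59 218.27] [ 0.433  -0.0973  0.0541] gap 0.0031 top@.060 [ 0.4343 -0.0964  0.0595]
RR [334.62 255.96] [338.4  203.54] [ 0.4321 -0.1611  0.0528] gap 0.0025 top@.060 [ 0.4331 -0.1598  0.0595]
sep 0.06345951815355962 yaw -1.0781670735575237
frontL [ 0.3963 -0.0291  0.046 ]
frontR [ 0.3944 -0.2274  0.046 ]
stripL [ 0.6251 -0.078   0.1638] 0.0065
stripR [ 0.6189 -0.1889  0.1677] 0.0134
shieldFL [ 0.5206 -0.0493  0.1638] 0.0073
[ 0.6259 -0.0763  0.175 ]
[ 0.624  -0.1859  0.175 ]
```

```bash
cat > to.py <<'E'
import sys
from h import *
# print units needed to bring TCP to world point x y z
s=ctrl.observe();p=np.array(s['position']);R=np.array(s['eef_rot'])
print('t',round(s['t'],2),'pos',p.round(4),'xdir',np.degrees(np.arctan2(R[1,0],R[0,0])).round(2),'down',R[:,1].round(4),'F',np.round(s['ft_force'],2),'open',round(s['opening'],4))
if len(sys.argv)>3: print('units',(R.T@(np.array(list(map(float,sys.argv[1:4])))-p)/.03).round(2))
E
python3 -m creep '[[127,-17.5,-0.67,-22,-2.1],[127,-17.5,-0.67,-22,-2.1],[127,-17.5,-0.67,-22,-2.1],[127,-17.5,-0.67,-22,-2.1],[127,-17.5,-0.67,-22,-2.1],[127,-17.5,-0.67,-22,-2.1],[127,-17.5,-0.67,-22,-2.1],[127,-17.5,-0.67,-22,-2.1],[127,-17.5,-0.67,-22,-2.1],[127,-17.5,-0.67,-22,-2.1],[127,-17.5,-0.67,-22,-2.1],[127,-17.5,-0.67,-22,-2.1]]'; python3 to.py .648 -.1315 .26
```

```text
t: 1.1
position: [0.436, 0.1398, 0.2495]
eef_rot: [[0.017, -0.0, -1.0], [1.0, 0.0, 0.017], [0.0, -1.0, 0.0]]
ft_force: [0.8, 1.2, -0.2]
opening: 0.0462
t 1.1 pos [0.436  0.1398 0.2495] xdir 89.03 down [-1.e-04  0.e+00 -1.e+00] F [ 0.76  1.15 -0.16] open 0.0462
units [-8.92 -0.35 -7.22]
```

```bash
python3 -m creep '[[127,-8.9,-0.35,-7.2,0],[127,-8.9,-0.35,-7.2,0],[127,-8.9,-0.35,-7.2,0],[127,-8.9,-0.35,-7.2,0],[127,-8.9,-0.35,-7.2,0],[127,-8.9,-0.35,-7.2,0],[127,-8.9,-0.35,-7.2,0],[127,-8.9,-0.35,-7.2,0],[127,-8.9,-0.35,-7.2,0],[127,-8.9,-0.35,-7.2,0],[127,-8.9,-0.35,-7.2,0]]'; python3 to.py .648 -.1315 .22
python3 - <<'E'
from h import *
w=cap('wrist'); s=cap('side')
o,d=ray(w,(280,210));print(o,d)
a=w['pixels'][:,:,::-1]; b=cv2.resize(s['pixels'][100:260,200:380,::-1],None,fx=2,fy=2)
im=np.zeros((600,800,3),np.uint8); im[:420,:560]=a; im[:320,562:800]=b[:,:238]; cv2.imwrite('pics/w1.png',im)
E
```

```text
t: 2.02
position: [0.6463, -0.1286, 0.2592]
eef_rot: [[0.018, -0.001, -1.0], [1.0, 0.001, 0.017], [0.001, -1.0, 0.001]]
ft_force: [0.5, -0.2, 0.5]
opening: 0.0466
t 2.02 pos [ 0.6463 -0.1286  0.2592] xdir 89.0 down [-1.4e-03  7.0e-04 -1.0e+00] F [ 0.5  -0.15  0.5 ] open 0.0466
units [-0.1   1.31 -0.06]
[ 0.56253694 -0.12682425  0.40701982] [ 0.3033855  -0.00449757 -0.95288314]
```

View pics/w1.png

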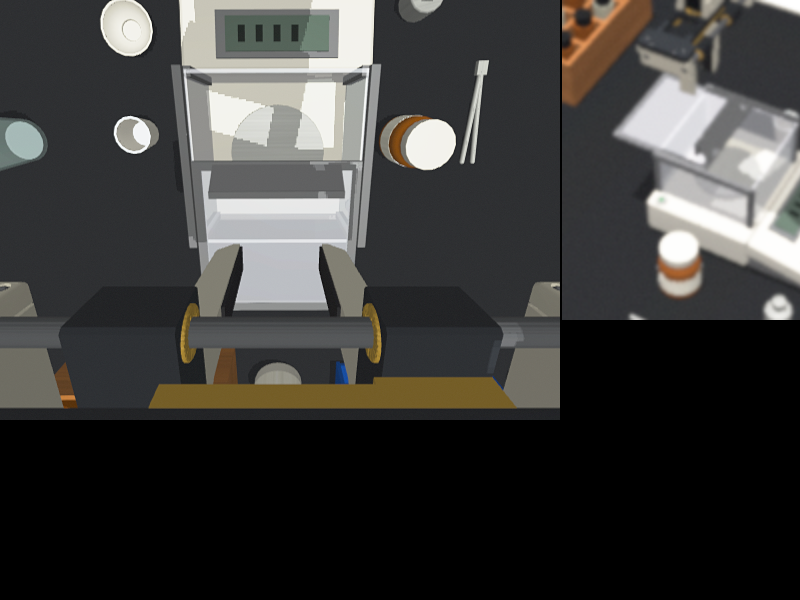

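Run:
```python
from h import *
T=load('top');W=load('wrist');S=load('side')
tc=lambda x,y:(280+x/4-.375,132+y/4-.375)
for n,w,t in(('L',(344,198),(113,201)),('R',(209,198),(278,204))):
    p,e=tri(T,tc(*t),W,w);print(n,p.round(4),e.round(4),[ (z,onz(W,w,z).round(4)) for z in(.155,.165,.175)])
# pane edges: rear corners
for n,w,t in(('rails frontL',(380,66),(74,365)),('rails frontR',(171,66),(302,368))):
    p,e=tri(T,tc(*t),W,w);print(n,p.round(4),e.round(4))
g=cv2.cvtColor(W['pixels'],cv2.COLOR_RGB2GRAY); print('col225',g[155:250,225].tolist()); 
g=cv2.cvtColor(T['pixels'],cv2.COLOR_RGB2GRAY); print('top col 318',list(enumerate(g[160:205,318].tolist(),160)))
```

```text
L [ 0.6264 -0.0764  0.1756] 0.0013 [(0.155, array([ 0.6328, -0.072 ,  0.155 ])), (0.165, array([ 0.6301, -0.0742,  0.165 ])), (0.175, array([ 0.6273, -0.0763,  0.175 ]))]
R [ 0.6251 -0.1857  0.173 ] 0.0017 [(0.155, array([ 0.6306, -0.1897,  0.155 ])), (0.165, array([ 0.6279, -0.1872,  0.165 ])), (0.175, array([ 0.6252, -0.1847,  0.175 ]))]
rails frontL [ 0.523  -0.0486  0.1448] 0.0092
rails frontR [ 0.5207 -0.2104  0.1385] 0.0097
col225 [195, 194, 195, 195, 198, 157, 101, 105, 109, 104, 98, 97, 97, 99, 98, 97, 97, 98, 97, 97, 97, 98, 97, 98, 97, 96, 97, 96, 97, 97, 97, 97, 97, 96, 97, 97, 95, 102, 108, 109, 108, 107, 103, 142, 219, 233, 231, 231, 231, 231, 231, 231, 231, 231, 231, 231, 231, 232, 222, 207, 203, 205, 203, 202, 196, 188, 186, 185, 185, 185, 186, 186, 186, 186, 186, 185, 186, 186, 185, 186, 186, 186, 186, 182, 210, 227, 230, 218, 195, 191, 191, 175, 139, 124, 126]
top col 318 [(160, 181), (161, 184), (162, 181), (163, 183), (164, 181), (165, 175), (166, 236), (167, 188), (168, 175), (169, 177), (170, 177), (171, 195), (172, 190), (173, 211), (174, 232), (175, 229), (176, 230), (177, 228), (178, 229), (179, 230), (180, 236), (181, 220), (182, 154), (183, 146), (184, 119), (185, 117), (186, 114), (187, 117), (188, 114), (189, 118), (190, 115), (191, 118), (192, 139), (193, 123), (194, 142), (195, 152), (196, 149), (197, 150), (198, 140), (199, 210), (200, 213), (201, 206), (202, 207), (203, 212), (204, 215)]
```

```bash
python3 -m creep '[[127,-0.09,0.4,-0.1,0],[127,-0.09,1.2,-0.1,0],[127,-0.09,1.9,-0.1,0],[127,-0.09,2.4,-0.1,0],[127,-0.09,2.62,-0.1,0],[127,-0.09,2.62,-0.1,0],[127,-0.09,2.62,-0.1,0]]'; python3 to.py .633 -.1313 .180
python3 - <<'E'
from h import *
w=cap('wrist'); s=cap('side');t=cap('top')
im=np.zeros((600,800,3),np.uint8); im[:420,:560]=w['pixels'][:,:,::-1]; im[:480,562:800]=cv2.resize(s['pixels'][120:240,240:300,::-1],None,fx=4,fy=4)[:480,:238]
cv2.imwrite('pics/w2.png',im)
E
```

```text
t: 2.7
position: [0.6498, -0.1312, 0.1818]
eef_rot: [[0.016, 0.0, -1.0], [1.0, -0.0, 0.016], [-0.0, -1.0, -0.0]]
ft_force: [-0.1, -0.2, 0.6]
opening: 0.0463
t 2.7 pos [ 0.6498 -0.1312  0.1818] xdir 89.06 down [ 3.e-04 -1.e-04 -1.e+00] F [-0.05 -0.23  0.63] open 0.0463
units [-0.01  0.06  0.56]
```

View pics/w2.png

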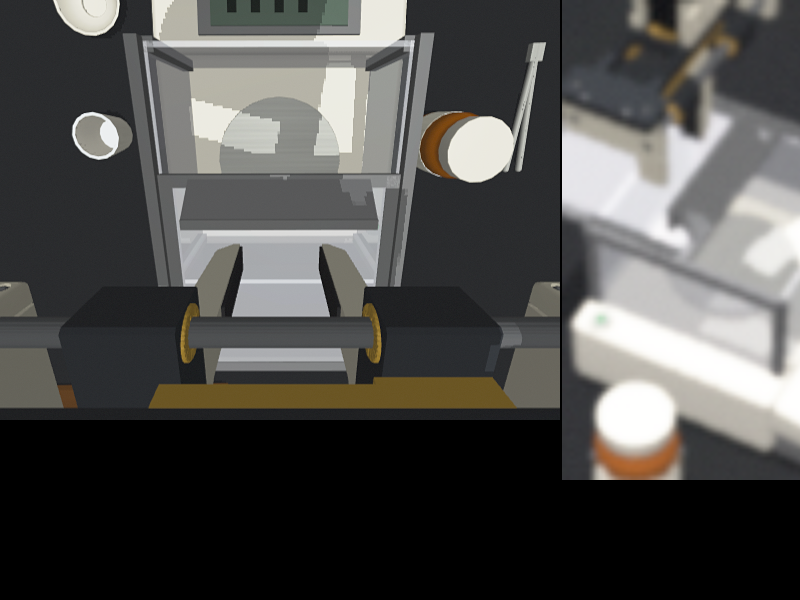

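```bash
python3 -m creep '[[127,0,0.05,0.15,0],[127,0,0.05,0.35,0],[127,0,0.05,0.5,0],[127,0,0.05,0.65,0],[127,0,0.05,0.9,0],[127,0,0.05,1.2,0],[127,0,0.05,1.5,0],[127,0,0.05,1.8,0],[127,0,0.05,2.1,0],[127,0,0.05,2.35,0],[127,0,0.05,2.5,0],[127,0,0.05,2.6,0]]'; python3 to.py .555 -.129 .180
```

```text
t: 3.85
position: [0.5712, -0.1304, 0.1801]
eef_rot: [[0.017, 0.0, -1.0], [1.0, -0.0, 0.017], [-0.0, -1.0, -0.0]]
ft_force: [2.4, -0.2, -1.4]
opening: 0.0465
t 3.85 pos [ 0.5712 -0.1304  0.1801] xdir 89.03 down [ 3.e-04 -2.e-04 -1.e+00] F [ 2.39 -0.23 -1.35] open 0.0465
units [0.04 0.   0.54]
```

```bash
for i in 1; do python3 -m creep '[[127,0,0,0.05,0],[127,0,0,0.1,0],[127,0,0,0.15,0],[127,0,0,0.2,0],[127,0,0,0.2,0]]' | egrep 'pos|force'; python3 -m creep '[[127,0,0,0.04,0],[127,0,0,0.08,0],[127,0,0,0.12,0],[127,0,0,0.12,0]]'| egrep 'pos|force'; python3 -m creep '[[127,0,0,0.04,0],[127,0,0,0.08,0],[127,0,0,0.08,0]]'| egrep 'pos|force'; done
```

```text
position: [0.5655, -0.1302, 0.1799]
ft_force: [0.2, -0.5, 0.4]
position: [0.5644, -0.1302, 0.1801]
ft_force: [16.5, -0.1, -9.3]
position: [0.5641, -0.1302, 0.1802]
ft_force: [30.2, 0.1, -16.9]
```

```bash
python3 -m creep '[[127,0,0,-0.1,0],[127,0,0,-0.3,0],[127,0,0,-0.45,0],[127,0,-0.3,-0.45,0],[127,0,-1,-0.45,0],[127,0,-1.7,-0.45,0],[127,0,-1.7,-0.45,0]]'; python3 to.py .43 -.1281 .23
python3 - <<'E'
from h import *
w=cap('wrist'); s=cap('side');t=cap('top')
im=np.zeros((600,800,3),np.uint8); im[:420,:560]=w['pixels'][:,:,::-1]; im[:480,562:800]=cv2.resize(s['pixels'][120:240,240:300,::-1],None,fx=4,fy=4)[:480,:238]
cv2.imwrite('pics/w3.png',im)
E
```

```text
t: 5.43
position: [0.5744, -0.1308, 0.2354]
eef_rot: [[0.017, 0.005, -1.0], [1.0, -0.002, 0.017], [-0.002, -1.0, -0.005]]
ft_force: [0.6, -0.2, 0.4]
opening: 0.0462
t 5.43 pos [ 0.5744 -0.1308  0.2354] xdir 89.03 down [ 0.005  -0.0017 -1.    ] F [ 0.56 -0.17  0.45] open 0.0462
units [0.01 0.15 4.81]
```

View pics/w3.png

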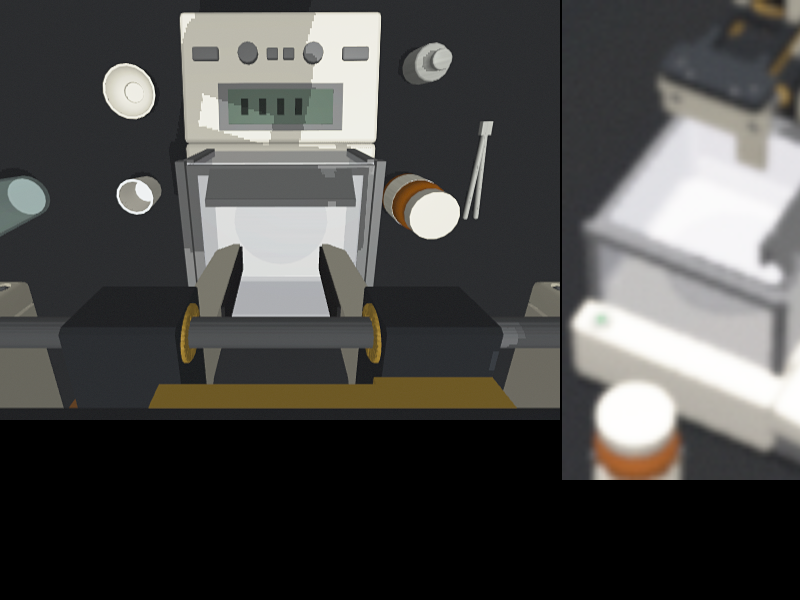

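Run:
```python
from h import *
W=load('wrist')
g=cv2.cvtColor(W['pixels'],cv2.COLOR_RGB2GRAY)
for n,w in(('L',(313,51)),('R',(248,52)),('oL',(355,54)),('oR',(205,54))):print(n,onz(W,w,.0595).round(4))
for w in((206,206),(355,206)):print('strip back top',onz(W,w,.1745).round(4))
```

```text
L [ 0.4332 -0.0959  0.0595]
R [ 0.433  -0.159   0.0595]
oL [ 0.4365 -0.055   0.0595]
oR [ 0.434  -0.2009  0.0595]
strip back top [ 0.5534 -0.1838  0.1745]
strip back top [ 0.5553 -0.0754  0.1745]
```

```bash
python3 -m creep '[[127,0,0,1,0],[127,0,0,2.2,0],[127,0,0,3.4,0],[127,0,0,4.4,0],[127,0,0,4.83,0],[127,0,0.8,4.83,0],[127,0,2,4.83,0],[127,0,3.2,4.83,0],[127,0,4.1,4.83,0],[127,0,4.4,4.83,0],[127,0,4.4,4.83,0],[127,0,4.4,4.83,0]]'; python3 to.py .4295 -.1279 .09
python3 - <<'E'
from h import *
w=cap('wrist'); s=cap('side');t=cap('top')
im=np.zeros((600,800,3),np.uint8); im[:420,:560]=w['pixels'][:,:,::-1]; im[:480,562:800]=cv2.resize(s['pixels'][160:280,305:365,::-1],None,fx=4,fy=4)[:480,:238]
cv2.imwrite('pics/w4.png',im)
E
```

```text
t: 6.58
position: [0.4284, -0.1279, 0.0993]
eef_rot: [[0.017, -0.001, -1.0], [1.0, 0.0, 0.017], [0.0, -1.0, 0.001]]
ft_force: [1.1, 0.5, 0.1]
opening: 0.0463
t 6.58 pos [ 0.4284 -0.1279  0.0993] xdir 89.03 down [-5.e-04  2.e-04 -1.e+00] F [1.05 0.52 0.06] open 0.0463
units [ 0.    0.31 -0.04]
```

View pics/w4.png

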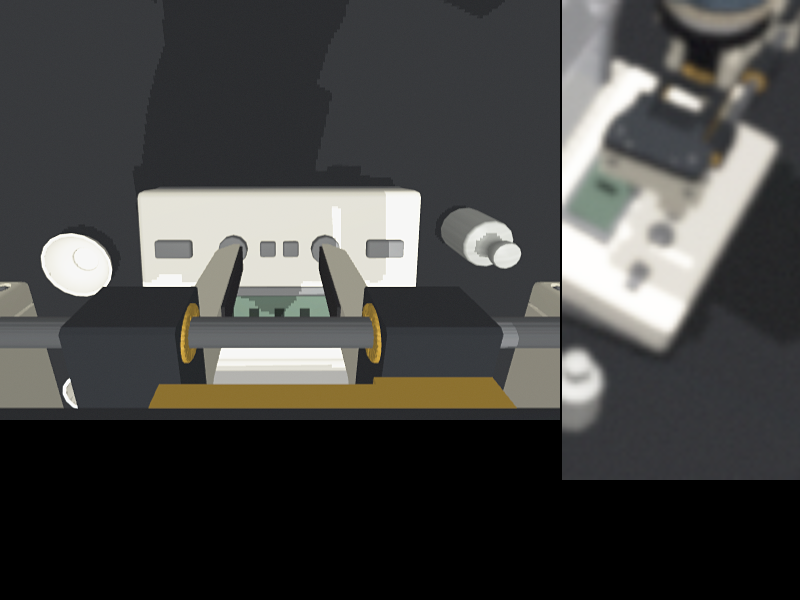

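```bash
python3 - <<'E'
from h import *
W=load('wrist')
print(onz(W,(233,236),.058),onz(W,(324,236),.058),'expect x .4235, y -.160,-.096')
print('tips proj at',proj(W,[[.421,-.1279+.0232,.0803],[.421,-.1279-.0232,.0803],[.421,-.1279+.0407,.0803]]))
E
python3 -m creep '[[127,0,0.2,0,0],[127,0,0.35,0,0],[127,0,0.45,0,0],[127,0,0.5,0,0],[127,0,0.5,0,0],[127,0,0.5,0,0]]'
```

```text
[ 0.42294784 -0.15937248  0.058     ] [ 0.42408262 -0.0974001   0.058     ] expect x .4235, y -.160,-.096
tips proj at [[317.28413439 245.71553809]
 [240.92634937 247.00294705]
 [346.11501639 245.22944311]]
t: 7.23
position: [0.4283, -0.1279, 0.0839]
eef_rot: [[0.017, -0.0, -1.0], [1.0, 0.0, 0.017], [0.0, -1.0, 0.0]]
ft_force: [-0.3, -0.2, 0.2]
opening: 0.0466
```

```bash
python3 -m creep '[[127,0,0.1,0,0],[127,0,0.2,0,0],[127,0,0.3,0,0],[127,0,0.37,0,0],[127,0,0.4,0,0],[127,0,0.4,0,0],[127,0,0.4,0,0]]'; python3 to.py
```

```text
t: 7.82
position: [0.4294, -0.1281, 0.0737]
eef_rot: [[0.017, 0.003, -1.0], [1.0, -0.001, 0.017], [-0.001, -1.0, -0.003]]
ft_force: [-4.9, 4.3, 35.2]
opening: 0.0467
t 7.82 pos [ 0.4294 -0.1281  0.0737] xdir 89.03 down [ 2.7e-03 -8.0e-04 -1.0e+00] F [-4.88  4.25 35.22] open 0.0467
```

```bash
python3 -m creep '[[127,0,0,0,0],[127,0,0,0,0],[127,0,0,0,0],[127,0,0,0,0],[127,0,0,0,0],[127,0,0,0,0],[127,0,0,0,0],[127,0,0,0,0],[127,0,0,0,0],[127,0,0,0,0],[127,0,0,0,0],[127,0,0,0,0]]'|egrep 'pos|force'
python3 - <<'E'
from h import *
s=ctrl.observe(); print(s['t'],s['ft_force'],s['ft_torque'])
w=cap('wrist'); cv2.imwrite('pics/w5.png',cv2.resize(w['pixels'][180:300,130:430,::-1],None,fx=2.6,fy=2.6))
E
```

```text
position: [0.4294, -0.1281, 0.0737]
ft_force: [-6.0, 4.6, 34.7]
8.8167 [-6.04367166  4.63380984 34.73785393] [0.90072976 0.81932157 0.00724902]
```

View pics/w5.png

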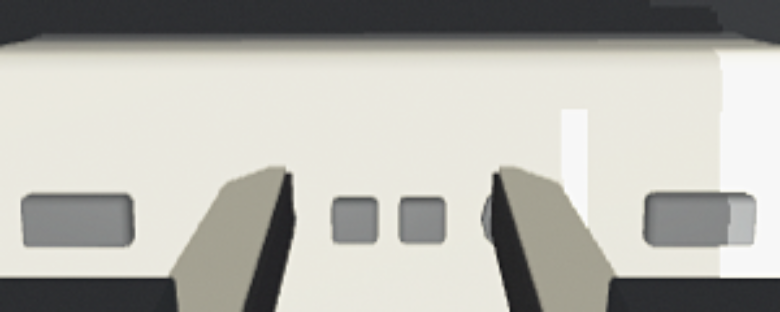

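```bash
python3 -m creep '[[127,0,0,0,0],[127,0,0,0,0],[127,0,0,0,0],[127,0,0,0,0],[127,0,0,0,0],[127,0,0,0,0],[127,0,0,0,0],[127,0,0,0,0],[127,0,0,0,0],[127,0,0,0,0],[127,0,0,0,0],[127,0,0,0,0]]'|egrep 'force'; python3 -m creep '[[127,0,0,0,0],[127,0,0,0,0],[127,0,0,0,0],[127,0,0,0,0],[127,0,0,0,0],[127,0,0,0,0],[127,0,0,0,0],[127,0,0,0,0],[127,0,0,0,0],[127,0,0,0,0],[127,0,0,0,0],[127,0,0,0,0]]'|egrep 't:|pos|force'; python3 -m creep '[[127,0,0,0,0],[127,0,0,0,0],[127,0,0,0,0],[127,0,0,0,0],[127,0,0,0,0],[127,0,-0.5,0,0],[127,0,-1.5,0,0],[127,0,-2.8,0,0],[127,0,-4,0,0],[127,0,-4,0,0],[127,0,-4,0,0]]'
python3 - <<'E'
from h import *
w=cap('wrist'); s=cap('side');t=cap('top')
im=np.zeros((600,800,3),np.uint8); im[:420,:560]=w['pixels'][:,:,::-1]; im[:480,562:800]=cv2.resize(s['pixels'][130:250,230:290,::-1],None,fx=4,fy=4)[:480,:238]
cv2.imwrite('pics/w6.png',im)
E
```

```text
ft_force: [-6.5, 3.8, 33.5]
t: 10.87
position: [0.4294, -0.1281, 0.0737]
eef_rot: [[0.017, 0.003, -1.0], [1.0, -0.001, 0.017], [-0.001, -1.0, -0.003]]
ft_force: [-5.7, 4.2, 33.9]
t: 11.78
position: [0.4289, -0.1281, 0.1931]
eef_rot: [[0.017, 0.003, -1.0], [1.0, -0.001, 0.017], [-0.001, -1.0, -0.003]]
ft_force: [-0.7, -0.4, -0.5]
opening: 0.0464
```

View pics/w6.png

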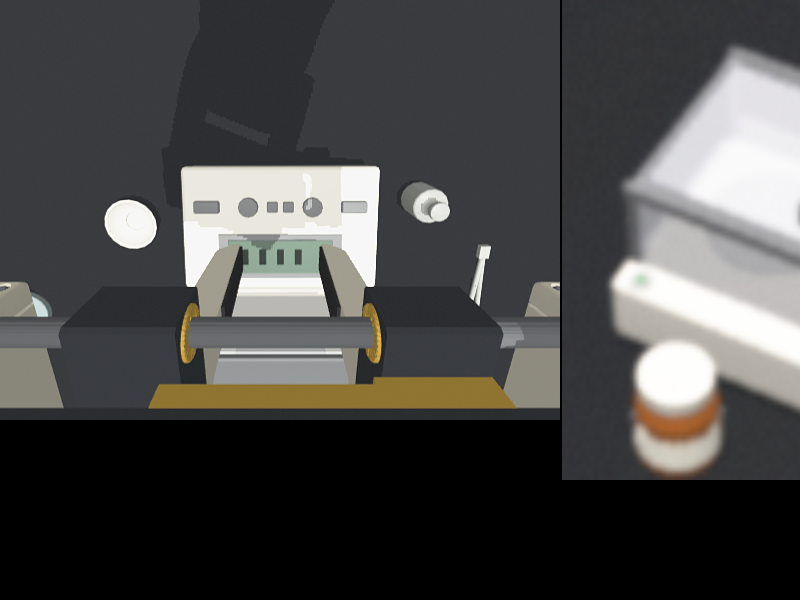

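```bash
python3 -c "
from station import ctrl
print(ctrl.job_done())"
```

```text
the job is handed in; nothing more can be done
None
```

I slid the cover shut, pressed and released the two round keys together, and handed the job in at about 11.8 s. No verdict was reported.

- **Cover:** I pushed the grip strip from behind with both fingertips until it met a hard stop. The force rose from about 2 N to 30 N while the tool barely moved. A picture afterwards showed the cover over the shield. The strip's measured position was 0.5545 m by camera, against about 0.557 m from the tool's position, a difference of 2–3 mm. I took the hard stop as proof that it was shut.
- **Keys:** Both were pressed as a pair from about t = 7.6 to 11.3 s (about 3.7 s). The downward force was 34–35 N and the tool sat within 0.5 mm of the height expected for fully down keys. The wrist moment fits a nearly even load on both keys if it is measured near the wrist. I inferred that reference point, because key travel cannot be read directly.
- **After release:** I lifted straight up, and the force returned to about zero with the tool well clear. In the last picture both round keys are visible and look up, and nothing nearby looks moved. The crucible and much of the beaker are hidden in that view. I checked this by eye only; the tool kept clear of the bystanders throughout.

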